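# Unclamp the platform shaker and stack its dishes

## Task

The shaking run is over: loosen all four captive thumbscrews of the shaker's clear hold-down plate (counter-clockwise, as far as they go), then lift the plate off by its blue handle and set it down flat on the worktop where there is room, such as to the left of the shaker. Then take every petri dish off the shaker and stack them in one straight, square pile centred on the white pad. Leave the cup and the bottles behind the shaker alone.

Things in the scene. Friction and masses are not known exactly. Their poses are not given: they have to be found in the camera images.
- shaker: Bench platform shaker, fixed; white housing, platform 270 x 194 mm, rubber top 60 mm above the worktop, open at the long sides, 10 mm lips at both ends. Origin: centre of underside; x along its long side (dial end at -x), z up. Four steel posts (34 x 34 mm) at x = +-100, y = +-78 mm rise 20 mm above the platform and carry the plate. The dishes stand in a row along x under the plate.
- plate: Clear hold-down plate 246 x 188 x 5 mm, about 0.4 kg. Origin: centre of its underside; x along the long side, z up; at the start parallel to the shaker, on its posts. The screws' cross-feet (18 x 4 mm, reaching 8.5 mm below the underside) lock in the posts' slots; each comes straight up only when its screw is at 2.0 rad or more. On the worktop it stands level on these feet.
- handle (a point): Centre of the blue bar handle on top of the plate: 90 mm long along the plate's x, 12 x 12 mm in section, on two posts 76 mm apart; this point lies 42 mm above the plate's underside (37 mm above its upper face), over its centre, and can be pinched across y. (Free worktop for the plate: left of the shaker, x 0.37 to 0.63, y 0.30 to 0.50 m.)
- pad: White round stacking pad with a thin blue ring, 88 mm in diameter, 6 mm high, fixed to the worktop to the right. Origin: centre of its underside, z up; its flat top is 6 mm above the origin.
- head_1 (a point): Centre of the black knurled round head of thumbscrew 1, 26 mm in diameter, 18 mm high, axis upright, white line on top; 27 mm above the plate's underside: the head stands from 13 to 31 mm above the plate's upper face, at x, y = +100, +78 mm in the plate's frame.
- screw_1 (a joint): Turn of thumbscrew 1 in rad: 0 fully tight, grows counter-clockwise seen from above (loosening) to a stop at 2.25; from 2.0 on it is loose. It starts between 0 and 0.3, turns against light friction (about 0.03 N m) and stays where it is left. It does not rise as it turns.
- head_2 (a point): Centre of the black knurled round head of thumbscrew 2, 26 mm in diameter, 18 mm high, axis upright, white line on top; 27 mm above the plate's underside: the head stands from 13 to 31 mm above the plate's upper face, at x, y = +100, -78 mm in the plate's frame.
- screw_2 (a joint): Turn of thumbscrew 2 in rad: 0 fully tight, grows counter-clockwise seen from above (loosening) to a stop at 2.25; from 2.0 on it is loose. It starts between 0 and 0.3, turns against light friction (about 0.03 N m) and stays where it is left. It does not rise as it turns.
- head_3 (a point): Centre of the black knurled round head of thumbscrew 3, 26 mm in diameter, 18 mm high, axis upright, white line on top; 27 mm above the plate's underside: the head stands from 13 to 31 mm above the plate's upper face, at x, y = -100, +78 mm in the plate's frame.
- screw_3 (a joint): Turn of thumbscrew 3 in rad: 0 fully tight, grows counter-clockwise seen from above (loosening) to a stop at 2.25; from 2.0 on it is loose. It starts between 0 and 0.3, turns against light friction (about 0.03 N m) and stays where it is left. It does not rise as it turns.
- head_4 (a point): Centre of the black knurled round head of thumbscrew 4, 26 mm in diameter, 18 mm high, axis upright, white line on top; 27 mm above the plate's underside: the head stands from 13 to 31 mm above the plate's upper face, at x, y = -100, -78 mm in the plate's frame.
- screw_4 (a joint): Turn of thumbscrew 4 in rad: 0 fully tight, grows counter-clockwise seen from above (loosening) to a stop at 2.25; from 2.0 on it is loose. It starts between 0 and 0.3, turns against light friction (about 0.03 N m) and stays where it is left. It does not rise as it turns.
- dish_1: Round closed petri dish, clear with pinkish medium, 57 mm in diameter (54 mm where it is gripped), about 15 mm high over its rim but the dishes nest slightly: each one on a pile adds 12.5 mm, 30 g. Origin: centre of its underside, z up. Absent (None) in some starts.
- dish_2: Round closed petri dish, clear with pinkish medium, 57 mm in diameter (54 mm where it is gripped), about 15 mm high over its rim but the dishes nest slightly: each one on a pile adds 12.5 mm, 30 g. Origin: centre of its underside, z up. Absent (None) in some starts.
- dish_3: Round closed petri dish, clear with pinkish medium, 57 mm in diameter (54 mm where it is gripped), about 15 mm high over its rim but the dishes nest slightly: each one on a pile adds 12.5 mm, 30 g. Origin: centre of its underside, z up. Absent (None) in some starts.
- dish_4: Round closed petri dish, clear with pinkish medium, 57 mm in diameter (54 mm where it is gripped), about 15 mm high over its rim but the dishes nest slightly: each one on a pile adds 12.5 mm, 30 g. Origin: centre of its underside, z up. Absent (None) in some starts.
- cup_red: Specimen cup with red lid, 62 mm in diameter, 65 mm high, standing behind the shaker; a bystander to leave alone. Origin: centre of its underside.
- reagent_blue: Reagent bottle with blue cap, 46 mm in diameter, 122 mm high, standing behind the shaker; a bystander to leave alone. Origin: centre of its underside.
- stain_a: Brown stain bottle with blue cap, 52 mm in diameter, 130 mm high, standing behind the shaker; a bystander to leave alone. Origin: centre of its underside.

How it is judged:
On the way, in this order (a step that is already met when the one before it is completed fails the run):
1. all four thumbscrews are loose (each turned to 2.0 rad or more), in any order (value of joint each of screw_1, screw_2, screw_3, screw_4 above 2 rad), for 0.2 s.
2. the plate is off the shaker and lies level on the worktop (height (world z) of plate between 0 and 0.02 m and angle between plate's own z axis and vertical below 0.1 rad and contact force between the fingers and plate below 0.1 N), for 0.2 s.
At the end, for the whole second after the job is handed in: All screws still loose (2.0 rad or more), the plate at rest and level (within 0.1 rad) on the worktop, every dish that is present at rest, level within 0.1 rad, within 15 mm of the pad's centre and within 8 mm of every other dish's centre sideways (one straight pile) (all of step 1 and height (world z) of plate between 0 and 0.02 m and angle between plate's own z axis and vertical below 0.1 rad and linear speed of each of plate, dish_1, dish_2, dish_3, dish_4 below 0.02 m/s and horizontal distance between each of dish_1, dish_2, dish_3, dish_4 and pad below 0.015 m and angle between the z axis of each of dish_1, dish_2, dish_3, dish_4 and the z axis of pad, either way round below 0.1 rad and horizontal distance between dish_1 and dish_2 below 0.008 m and horizontal distance between each of dish_1, dish_2 and dish_3 below 0.008 m and horizontal distance between each of dish_1, dish_2, dish_3 and dish_4 below 0.008 m); the robot touches nothing.
It fails at once if the cup red is pushed more than 30 mm or tipped over (distance of cup_red from where it was at the start of the episode above 0.03 m or angle between cup_red's own z axis and vertical above 0.5 rad).
It fails at once if the reagent blue is pushed more than 30 mm or tipped over (distance of reagent_blue from where it was at the start of the episode above 0.03 m or angle between reagent_blue's own z axis and vertical above 0.5 rad).
It fails at once if the stain a is pushed more than 30 mm or tipped over (distance of stain_a from where it was at the start of the episode above 0.03 m or angle between stain_a's own z axis and vertical above 0.5 rad).
Of dish_1, dish_2, dish_3, dish_4 only 2 to 4 are there at a start; the rules pass over those that are not, and their reading is None.
At some moment in a run one of dish_1, dish_2, dish_3, dish_4 may be knocked a few centimetres aside while the robot is not near it.
Once in a run the grip may slacken for a moment while it holds something.
It also fails if it takes over 210 s, if anything falls off the work surface, if the arm or the gripper's body presses on something with over 40 N, if the wrist force passes 120 N, or if a joint passes its speed limit or range.

## Robot

A 6-joint arm with a two-finger parallel gripper is mounted at the origin on a cart in front of the work surface, level with it; the furniture and walls round the work are solid. World frame = base frame: x ahead of the robot, y to its left, z up, the work surface at z = 0. Lengths are in m, angles in rad, forces in N, time in s.
With the tool pointing down it reaches from about 0.35 to 0.775 m from the base axis. Payload 7.3 kg.
Tool frame: the origin (TCP) lies on the centre line of the jaws, within the pads' length; the fingertips stand 17 mm ahead of it and the grasp point (between the pads) lies 2 mm behind it (robot.tip_extent is the distance from the TCP to the fingertips, in m); z points along the fingers, y is the line along which they close (so a half turn about z gives the same grasp; the last joint's range is limited). The gripper opens to 92 mm and grips with 3 to 60 N. Pads are 19 mm wide; open, the fingers measure 130 mm over their backs; the gripper's body (75 mm by 190 mm) begins 47 mm behind the grasp point.
Start: joints at [-1.252, 0.342, 1.524, -0, 1.275, -0.146], TCP at [0.235, -0.469, 0.244] pointing down, gripper open.
Joint ranges: [-2.53, 2.53], [-0.77, 2.02], [0.04, 2.7], [-1, 4.14], [0.28, 2.66], [-3.11, 3.11]. Speed limits (rad/s): [2.57, 2.57, 3.14, 3.14, 3.14, 3.14].

## Interface

Orientations are given as [roll, pitch, yaw] about the fixed x, y, z axes, in that order (R = Rz(yaw) Ry(pitch) Rx(roll)).
In Python, from cell import robot gives the robot as it stands.
- The arm moves only by the tool step_arm, never from a script. Its argument "motion" is a list of rows, each a list of 2 entries, a list of its own where there are three numbers: the shift along the tool's x, y, z in units of 60 mm (1.0 is 60 mm), then the turn about the tool's z in rad. In form: [[[x, y, z], spin], ...]. A call has 1 to 10 rows; each row is the pose to reach, as a shift and turn from the pose commanded when the call began, along the tool's axes at that moment; what a row does not reach only later rows make up. A row lasts 1/8 s, in which the tool goes at most 62.5 mm and 10.7 degrees, less where a joint would pass 70% of its speed; a pose out of reach is approached as far as the arm can. A call with a gripper value outside its range is refused whole. "hand" is the closure in counts, from 0 (fully open) to 255 (shut), set as the call begins (left out, the last holds). The fingers move at their own pace and stop on an object; "squeeze" is the grip in N (left out, the last holds). Time passes only in rows, so rows that repeat a pose let the fingers close. It gives the time, the measured TCP pose, the force, the opening and the grip force at its end, in the units of the state.
- robot.observe(): the state, without advancing time (a new reading comes with each control period).
- robot.read_camera(name): name is "scene" or "top" or "wrist"; returns a dict with "pixels" (384x512x3 uint8, red, green, blue), "intrinsics" (3x3 intrinsics, pixels), "k1" (the pictures are not rectified: a ray, as slopes to the right and down, at radius r is drawn at 1 + k1 r^2 times it, then the intrinsics apply), "xyz" and "rotation" of the camera in the world; the wrist camera has in their place "T_tool_cam" (4x4, takes a point from camera to tool coordinates, whose origin is the TCP and whose axes are the flange's). Camera axes: x right, y up, looking along -z (the intrinsics and any distortion apply to the point x, -y, -z); pixel columns grow to the right and rows downward; lengths in m; the calibration is good to about 2 mm. A picture is of the moment at which its call begins: read the wrist's pose just before it. There is no depth.
- robot.hand_in(): hands the job in; it is judged then, once.
The state is a dict: "time": time; "qpos": joint angles; "qvel": joint speeds; "joint_efforts": joint torques, N m; "tool_pos": TCP position; "tool_rot": TCP orientation; "contact_force": force on the tool from outside, world axes, zero at the start; "torque": the same for the moment, N m; "opening": finger opening in m; "grip_force": force on a finger pad.
Only numpy, scipy, OpenCV 4.12 (cv2) and the standard library are available. Lean on these libraries where they do the work, as an engineer would, in place of code of your own. Each camera call takes 0.05 s, during which the arm holds its last target. There are 200 camera calls.

## Working session

There is one attempt and no reset: what is moved stays moved. The work goes in short steps, Python scripts to look and compute and a tool call to move; the robot and the scene stay as the last step left them, time stands still between calls to the robot, and variables do not carry over. Pictures are saved under pics/ and viewed, at most 14 in all, crops included, and the job is handed in when it is done.

Besides the shell and the picture viewer there is one more tool, called after "Call:" by a JSON object that holds its "fn" and its "kwargs". step_arm: Moves the arm, as the interface text tells. Its arguments: {"type":"object","properties":{"motion":{"type":"array"},"hand":{"type":"number"},"squeeze":{"type":"number"}},"required":["motion"]}

```bash
ls; mkdir -p pics
cat > h.py <<'E'
from cell import robot
import numpy as np, cv2
from scipy.spatial.transform import Rotation as R
def cam(name):
    s=robot.observe(); c=robot.read_camera(name)
    if name=="wrist":
        T=np.eye(4); T[:3,:3]=R.from_euler('xyz',s['tool_rot']).as_matrix(); T[:3,3]=s['tool_pos']
        T=T@np.array(c['T_tool_cam']); c['xyz']=T[:3,3]; c['rotation']=T[:3,:3]
    c['rotation']=np.array(c['rotation']);c['xyz']=np.array(c['xyz']); return c
def save(c,n): cv2.imwrite('pics/'+n,c['pixels'][:,:,::-1])
def ray(c,u,v):
    K=np.array(c['intrinsics']); p=np.array([(u-K[0,2])/K[0,0],(v-K[1,2])/K[1,1]]); q=p.copy()
    for _ in range(20): q=p/(1+c['k1']*(q@q))
    d=c['rotation']@np.array([q[0],-q[1],-1]); return d
def onz(c,u,v,z):
    d=ray(c,u,v); return c['xyz']+d*(z-c['xyz'][2])/d[2]
def proj(c,P):
    p=c['rotation'].T@(np.array(P)-c['xyz']); q=np.array([p[0],-p[1]])/-p[2]; q=q*(1+c['k1']*(q@q))
    K=np.array(c['intrinsics']); return np.array([K[0,0]*q[0]+K[0,2],K[1,1]*q[1]+K[1,2]])
E
python3 - <<'E'
from h import *
s=robot.observe(); print(s)
ims=[]
for n in ("scene","top","wrist"):
    c=cam(n); save(c,n+"0.png"); print(n,c['xyz'],c['rotation'].round(3).tolist(),np.array(c['intrinsics']).tolist(),c['k1'])
E
```

```text
pics
{'time': 0.0, 'qpos': array([-1.25200194e+00,  3.42710412e-01,  1.52504497e+00, -1.21684031e-05,
        1.27541832e+00, -1.46003725e-01]), 'qvel': array([-2.58773538e-05,  6.80437830e-04, -3.31946993e-05,  1.32849622e-03,
       -4.92134147e-04, -2.29226307e-04]), 'joint_efforts': array([-1.97103168e-04, -4.31243670e+01, -2.44225073e+01,  7.16064451e-02,
        5.54354070e-02, -1.06525545e-04]), 'tool_pos': array([ 0.23521524, -0.46891162,  0.24304159]), 'tool_rot': array([-3.14002673e+00, -2.18508655e-04,  4.64801497e-01]), 'contact_force': array([0.55568052, 0.23704335, 0.35783553]), 'torque': array([-0.00252962,  0.02218375, -0.01993591]), 'grip_force': 0.0, 'opening': 0.09178034514773516}
scene [-0.26807323  0.46226694  1.02126738] [0.819, 0.011, -2.069] [[495.80863839777993, 0.0, 249.02471996691247], [0.0, 495.80863839777993, 193.10296354409274], [0.0, 0.0, 1.0]] 0.0740919297815393
top [0.38238092 0.02213233 1.54090799] [0.164, -0.007, -1.581] [[422.1322602499253, 0.0, 261.7549283839559], [0.0, 422.1322602499253, 193.02517267793272], [0.0, 0.0, 1.0]] -0.10096616025686786
wrist [ 0.30222455 -0.43541054  0.38316642] [[0.448, 0.858, 0.25], [-0.894, 0.431, 0.124], [-0.002, -0.279, 0.96]] [[333.29215704389, 0.0, 259.1002635097841], [0.0, 333.29215704389, 189.3725385351781], [0.0, 0.0, 1.0]] 0.009275281378662995
```

```bash
sed -i "s/    c\['rotation'\]=np.array(c\['rotation'\]);/    r=np.array(c['rotation']); c['rotation']=r if r.ndim==2 else R.from_euler('xyz',r).as_matrix();/" h.py
python3 -c "
import cv2
a=cv2.imread('pics/top0.png');cv2.imwrite('pics/top0b.png',cv2.resize(a[60:330,80:440],None,fx=2.2,fy=2.2,interpolation=2))"
```

```text
(no output)
```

View pics/top0.png

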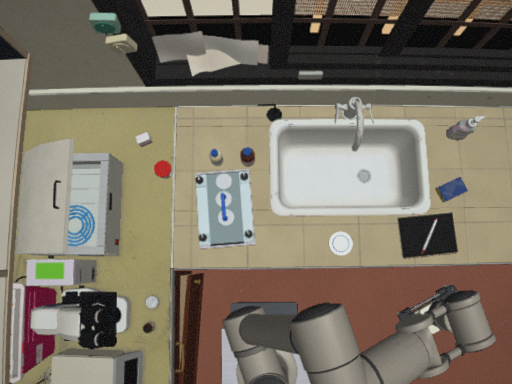

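View pics/scene0.png

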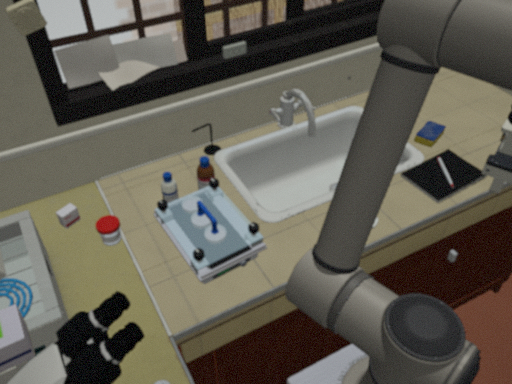

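Run:
```python
from h import *
c=cam("top"); im=c['pixels'].astype(int)
dark=(im.max(2)<60).astype(np.uint8)
n,l,st,ce=cv2.connectedComponentsWithStats(dark)
for i in range(1,n):
    if 8<st[i,4]<90 and 185<ce[i][0]<265 and 160<ce[i][1]<250: print(st[i],ce[i].round(1),onz(c,*ce[i],0.116).round(4))
blue=((im[:,:,2]-im[:,:,0]>70)&(im[:,:,2]>100)).astype(np.uint8)
n,l,st,ce=cv2.connectedComponentsWithStats(blue)
for i in range(1,n):
    if st[i,4]>10 and 180<ce[i][0]<380 and 130<ce[i][1]<260: print('b',st[i],ce[i].round(1),onz(c,*ce[i],0.128).round(4),onz(c,*ce[i],0.006).round(4))
m=(im.min(2)>200).astype(np.uint8)[225:262,322:360]
# pad: whole disc by ring bounding
ys,xs=np.where(m); print(xs.min(),xs.max(),ys.min(),ys.max(),len(xs)); print('pad',onz(c,322+(xs.min()+xs.max())/2,225+(ys.min()+ys.max())/2,.006))
a=c['pixels'][:,:,::-1][155:260,185:365]; cv2.imwrite('pics/c1.png',cv2.resize(a,None,fx=4.4,fy=4.4,interpolation=2))
```

```text
[241 175   6   4  16] [243.6 176.6] [0.6757 0.0711 0.116 ]
[196 178   6   5  15] [198.9 180.5] [0.6638 0.2249 0.116 ]
[246 232   5   5  12] [248.2 234.4] [0.477  0.0561 0.116 ]
[200 235   6   5  16] [202.8 237.6] [0.4677 0.2095 0.116 ]
b [243 148   8   7  43] [246.6 151. ] [0.7634 0.06   0.128 ] [0.7963 0.0633 0.006 ]
b [211 150   6   6  28] [213.8 152.5] [0.7593 0.1733 0.128 ] [0.7918 0.1863 0.006 ]
b [221 193   6  28  85] [223.2 205.9] [0.573  0.1397 0.128 ] [0.5895 0.1499 0.006 ]
7 30 7 29 360
pad [ 0.44912512 -0.27640163  0.006     ]
```

View pics/c1.png

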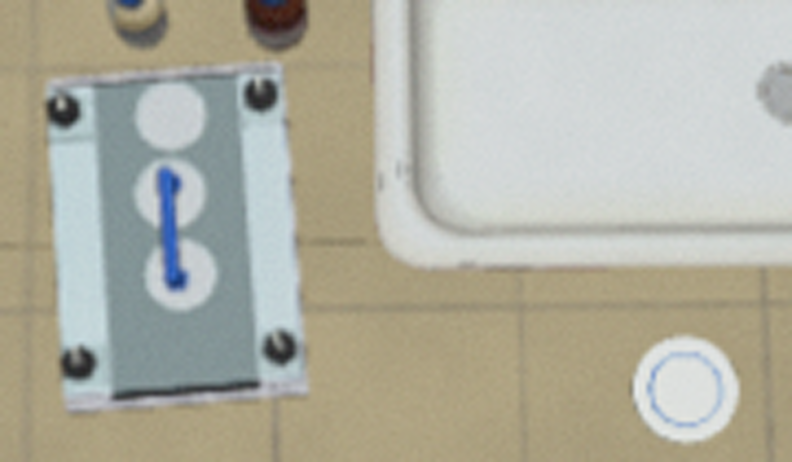

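```bash
cat >> h.py <<'E'
def go(P,yaw,s=None):
    s=s or robot.observe(); M=R.from_euler('xyz',s['tool_rot']).as_matrix()
    d=M.T@(np.array(P)-s['tool_pos'])/0.06; y=s['tool_rot'][2]
    sp=-((yaw-y+np.pi)%(2*np.pi)-np.pi)
    print('shift',d.round(3).tolist(),'spin',round(sp,3),'q6',s['qpos'][5].round(2))
E
python3 -c "
from h import *
go([.545,.14,.27],.075)"
```

```text
shift [9.165, -6.762, -0.438] spin 0.39 q6 -0.15
```

Call:
{"fn": "step_arm", "kwargs": {"motion": [[[0.8,-0.6,-0.44],0.04],[[1.7,-1.25,-0.44],0.08],[[2.6,-1.9,-0.44],0.12],[[3.5,-2.6,-0.44],0.16],[[4.4,-3.25,-0.44],0.2],[[5.3,-3.9,-0.44],0.24],[[6.2,-4.55,-0.44],0.28],[[7.1,-5.2,-0.44],0.32],[[8.0,-5.9,-0.44],0.36],[[9.16,-6.76,-0.44],0.39]], "hand": 120, "squeeze": 20}}

```text
time: 1.45
tool_pos: [0.517, 0.085, 0.2701]
tool_rot: [3.141, -0.0, 0.074]
contact_force: [1.0, -1.4, 0.2]
opening: 0.0486
grip_force: 0.0
```

```bash
python3 -c "
from h import *
go([.545,.14,.27],.075)"
```

```text
shift [0.533, -0.88, 0.001] spin -0.001 q6 1.51
```

Call:
{"fn": "step_arm", "kwargs": {"motion": [[[0.53,-0.88,0],0],[[0.53,-0.88,0],0],[[0.53,-0.88,0],0],[[0.53,-0.88,0],0]]}}

```text
time: 1.95
tool_pos: [0.5439, 0.1367, 0.2703]
tool_rot: [3.141, 0.0, 0.073]
contact_force: [-0.2, 0.5, 0.2]
opening: 0.0483
grip_force: 0.0
```

Run:
```python
from h import *
s=robot.observe(); print(s['tool_pos'],s['tool_rot'],s['qpos'].round(2))
c=cam("wrist"); save(c,'w1.png'); im=c['pixels'].astype(int)
dark=(im.max(2)<70).astype(np.uint8)
n,l,st,ce=cv2.connectedComponentsWithStats(dark)
for i in range(1,n):
    if st[i,4]>150: print(st[i],ce[i].round(1),onz(c,*ce[i],0.107).round(4))
for p in [(.6757,.0711),(.6638,.2249),(.477,.0561),(.4677,.2095)]: print(proj(c,[*p,.116]).round(0))
```

```text
[0.54385942 0.1367037  0.27025205] [3.14122018e+00 1.68878783e-04 7.31948679e-02] [ 0.11  0.39  1.38 -0.    1.37  1.61]
[143   6  35  36 853] [160.3  24.6] [0.6659 0.2275 0.107 ]
[332   7  35  36 818] [348.8  25.4] [0.6767 0.0721 0.107 ]
[ 161  228  200   46 2191] [260.7 262.3] [0.454  0.1285 0.107 ]
[    0   231   512   153 33725] [200.8 332. ] [0.3659 0.1868 0.107 ]
[  344   238   168    92 10946] [421.2 282.6] [ 0.4432 -0.0379  0.107 ]
[191 298  12  19 160] [195.6 305.8] [0.3981 0.1931 0.107 ]
[250 298   7  31 159] [253.  313.7] [0.3929 0.1321 0.107 ]
[315 298  14  21 214] [322.3 306.5] [0.4071 0.0599 0.107 ]
[353.  25.]
[160.  26.]
[337. 251.]
[178. 249.]
```

View pics/w1.png

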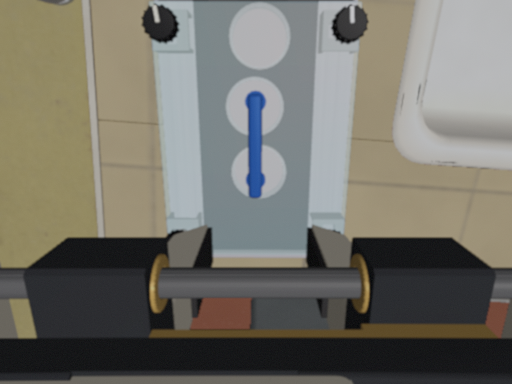

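```bash
python3 -c "
from h import *
go([.6645,.226,.16],.072)"
```

```text
shift [2.112, -1.339, 1.84] spin 0.001 q6 1.61
```

Call:
{"fn": "step_arm", "kwargs": {"motion": [[[0.7,-0.45,0.2],0],[[1.4,-0.9,0.5],0],[[2.11,-1.34,1.0],0],[[2.11,-1.34,1.84],0],[[2.11,-1.34,1.84],0],[[2.11,-1.34,1.84],0],[[2.11,-1.34,1.84],0]]}}

```text
time: 2.88
tool_pos: [0.6655, 0.2272, 0.1633]
tool_rot: [-3.141, -0.005, 0.074]
contact_force: [0.3, -0.1, 0.5]
opening: 0.0482
grip_force: 0.0
```

Run:
```python
from h import *
s=robot.observe(); print(s['tool_pos'],s['tool_rot'],s['qpos'].round(2))
c=cam("wrist"); save(c,'w2.png')
for p in [(.6645,.226,.116),(.6645,.226,.098),(*s['tool_pos'][:2],s['tool_pos'][2]-.017)]: print(proj(c,p).round(0))
```

```text
[0.6655189  0.22722529 0.16328575] [-3.14093944 -0.00512382  0.07404001] [ 0.22  0.73  1.07 -0.    1.33  1.72]
[261. 224.]
[261. 214.]
[259. 244.]
```

View pics/w2.png

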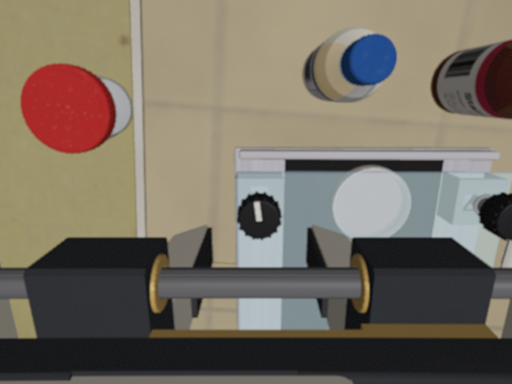

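```bash
cat >> h.py <<'E'
def head(c,guess,z=.107):
    im=c['pixels'].astype(int); u,v=proj(c,guess)
    m=(im.max(2)<75).astype(np.uint8); n,l,st,ce=cv2.connectedComponentsWithStats(m)
    b=min((i for i in range(1,n) if 300<st[i,4]<3000 and st[i,2]<60),key=lambda i:np.hypot(*(ce[i]-[u,v])),default=None)
    if b is None: print('none'); return None
    ctr=st[b,:2]+(st[b,2:4]-1)/2; P=onz(c,*ctr,z); print(st[b],ctr,P.round(4)); return P
E
python3 -c "
from h import *
c=cam('wrist')
P=head(c,[.6645,.226,.107]); head(c,[.6755,.072,.107])
s=robot.observe();print(s['tool_pos'])
go([P[0],P[1],.116],.072)"
```

```text
[ 238  193   43   45 1333] [259. 215.] [0.6668 0.2275 0.107 ]
[ 479  193   33   47 1176] [495. 216.] [0.6772 0.0808 0.107 ]
[0.66514807 0.22742248 0.1624128 ]
shift [0.025, 0.001, 0.774] spin 0.002 q6 1.72
```

Call:
{"fn": "step_arm", "kwargs": {"motion": [[[0.02,0,0.4],0],[[0.02,0,0.76],0],[[0.02,0,0.76],0],[[0.02,0,0.76],0],[[0.02,0,0.76],0]]}}

```text
time: 3.6
tool_pos: [0.6663, 0.2278, 0.1158]
tool_rot: [-3.141, -0.003, 0.075]
contact_force: [-0.7, 0.7, 0.1]
opening: 0.0484
grip_force: 0.0
```

Call:
{"fn": "step_arm", "kwargs": {"motion": [[[0,0,0],0],[[0,0,0],0],[[0,0,0],0],[[0,0,0],0],[[0,0,0],0]], "hand": 255, "squeeze": 12}}

```text
time: 4.22
tool_pos: [0.6657, 0.2276, 0.1142]
tool_rot: [3.141, -0.0, 0.075]
contact_force: [-0.1, -1.1, 1.1]
opening: 0.0256
grip_force: 12.0
```

Call:
{"fn": "step_arm", "kwargs": {"motion": [[[0,0,0],-0.18],[[0,0,0],-0.36],[[0,0,0],-0.54],[[0,0,0],-0.72],[[0,0,0],-0.9],[[0,0,0],-1.08],[[0,0,0],-1.26],[[0,0,0],-1.44],[[0,0,0],-1.62],[[0,0,0],-1.8]]}}

```text
time: 5.48
tool_pos: [0.6663, 0.2276, 0.1143]
tool_rot: [3.14, 0.0, 1.88]
contact_force: [2.0, -0.5, 0.0]
opening: 0.0255
grip_force: 12.0
```

Call:
{"fn": "step_arm", "kwargs": {"motion": [[[0,0,0],-0.15],[[0,0,0],-0.3],[[0,0,0],-0.45],[[0,0,0],-0.5],[[0,0,0],-0.5]]}}

```text
time: 6.1
tool_pos: [0.6665, 0.2277, 0.1142]
tool_rot: [3.14, 0.001, 2.374]
contact_force: [5.3, 0.9, -1.2]
opening: 0.0257
grip_force: 12.0
```

Call:
{"fn": "step_arm", "kwargs": {"motion": [[[0,0,0],0],[[0,0,0],0],[[0,0,-0.5],0],[[0,0,-1.0],0],[[0,0,-1.0],0.18],[[0,0,-1.0],0.36],[[0,0,-1.0],0.54],[[0,0,-1.0],0.72],[[0,0,-1.0],0.9],[[0,0,-1.0],1.08]], "hand": 120}}

```text
time: 7.35
tool_pos: [0.6652, 0.2277, 0.1739]
tool_rot: [-3.141, 0.001, 1.289]
contact_force: [-0.7, 0.4, 0.1]
opening: 0.0489
grip_force: 0.0
```

```bash
python3 -c "
from h import *
go([.6777,.072,.165],.072)"
```

```text
shift [-2.434, 0.923, 0.148] spin 1.217 q6 0.5
```

Call:
{"fn": "step_arm", "kwargs": {"motion": [[[-0.3,0.12,0],0.18],[[-0.7,0.27,0],0.36],[[-1.1,0.42,0],0.54],[[-1.5,0.57,0],0.72],[[-1.9,0.72,0],0.9],[[-2.2,0.84,0.1],1.08],[[-2.43,0.92,0.15],1.21],[[-2.43,0.92,0.15],1.21],[[-2.43,0.92,0.15],1.21],[[-2.43,0.92,0.15],1.21]]}}

```text
time: 8.6
tool_pos: [0.679, 0.0733, 0.1653]
tool_rot: [-3.142, -0.0, 0.087]
contact_force: [0.6, -0.5, -0.1]
opening: 0.0486
grip_force: 0.0
```

```bash
python3 -c "
from h import *
c=cam('wrist'); P=head(c,[.6777,.072,.107]); A=head(c,[.6665,.2277,.107]); save(c,'w3.png')
go([P[0],P[1],.116],.072)"
```

```text
[ 237  195   43   45 1307] [258. 217.] [0.6778 0.0739 0.107 ]
[   0  194   41   47 1487] [ 20. 217.] [0.6648 0.2238 0.107 ]
shift [-0.019, -0.014, 0.822] spin 0.015 q6 1.48
```

View pics/w3.png

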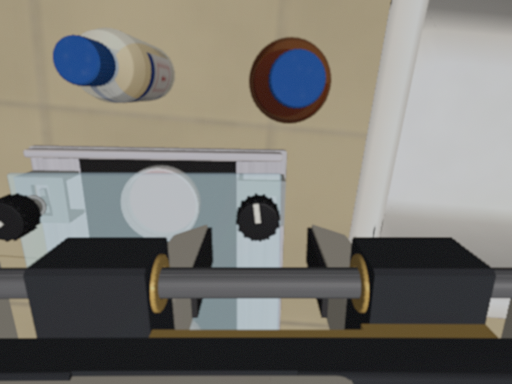

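Call:
{"fn": "step_arm", "kwargs": {"motion": [[[-0.02,-0.01,0.4],0],[[-0.02,-0.01,0.82],0],[[-0.02,-0.01,0.82],0],[[-0.02,-0.01,0.82],0],[[-0.02,-0.01,0.82],0]]}}

```text
time: 9.28
tool_pos: [0.6785, 0.073, 0.1174]
tool_rot: [3.141, -0.002, 0.085]
contact_force: [-1.1, -0.3, -0.1]
opening: 0.0488
grip_force: 0.0
```

Call:
{"fn": "step_arm", "kwargs": {"motion": [[[0,0,0],0],[[0,0,0],0],[[0,0,0],0],[[0,0,0],-0.18],[[0,0,0],-0.36],[[0,0,0],-0.54],[[0,0,0],-0.72],[[0,0,0],-0.9],[[0,0,0],-1.08],[[0,0,0],-1.26]], "hand": 255}}

```text
time: 10.52
tool_pos: [0.678, 0.0728, 0.1162]
tool_rot: [3.141, -0.0, 1.351]
contact_force: [0.4, -0.7, 0.6]
opening: 0.0257
grip_force: 12.0
```

Call:
{"fn": "step_arm", "kwargs": {"motion": [[[0,0,0],-0.18],[[0,0,0],-0.36],[[0,0,0],-0.54],[[0,0,0],-0.72],[[0,0,0],-0.9],[[0,0,0],-1.04],[[0,0,0],-1.04]]}}

```text
time: 11.4
tool_pos: [0.6783, 0.0728, 0.1161]
tool_rot: [3.141, 0.001, 2.383]
contact_force: [2.8, -0.9, 0.4]
opening: 0.0257
grip_force: 12.0
```

Call:
{"fn": "step_arm", "kwargs": {"motion": [[[0,0,0],0],[[0,0,0],0],[[0,0,-0.5],0],[[0,0,-1.0],0],[[0,0,-1.0],0.18],[[0,0,-1.0],0.36],[[0,0,-1.0],0.54],[[0,0,-1.0],0.72],[[0,0,-1.0],0.9],[[0,0,-1.0],1.08]], "hand": 120}}

```text
time: 12.65
tool_pos: [0.6775, 0.0729, 0.1757]
tool_rot: [-3.141, 0.0, 1.298]
contact_force: [-0.9, 0.5, 0.1]
opening: 0.0486
grip_force: 0.0
```

```bash
python3 -c "
from h import *
go([.478,.0575,.165],.072)"
```

```text
shift [-1.143, -3.133, 0.181] spin 1.226 q6 0.27
```

Call:
{"fn": "step_arm", "kwargs": {"motion": [[[-0.16,-0.45,0],0.18],[[-0.33,-0.9,0],0.36],[[-0.5,-1.35,0],0.54],[[-0.66,-1.8,0],0.72],[[-0.82,-2.25,0],0.9],[[-1.0,-2.7,0.1],1.08],[[-1.14,-3.12,0.18],1.22],[[-1.14,-3.12,0.18],1.22],[[-1.14,-3.12,0.18],1.22],[[-1.14,-3.12,0.18],1.22]]}}

```text
time: 13.9
tool_pos: [0.4802, 0.0561, 0.1653]
tool_rot: [3.141, -0.001, 0.086]
contact_force: [0.1, -0.9, -0.3]
opening: 0.0482
grip_force: 0.0
```

```bash
python3 -c "
from h import *
c=cam('wrist'); P=head(c,[.4785,.0584,.107]); print(robot.observe()['tool_pos'])
go([P[0],P[1],.116],.072)"
```

```text
[ 237  196   43   46 1310] [258.  218.5] [0.4781 0.0566 0.107 ]
[0.48003694 0.05605074 0.16516669]
shift [-0.031, -0.012, 0.819] spin 0.014 q6 1.44
```

Call:
{"fn": "step_arm", "kwargs": {"motion": [[[-0.03,-0.01,0.4],0],[[-0.03,-0.01,0.82],0],[[-0.03,-0.01,0.82],0],[[-0.03,-0.01,0.82],0],[[-0.03,-0.01,0.82],0]]}}

```text
time: 14.58
tool_pos: [0.4781, 0.0565, 0.1169]
tool_rot: [3.141, -0.002, 0.085]
contact_force: [0.4, 0.2, -0.4]
opening: 0.0489
grip_force: 0.0
```

Call:
{"fn": "step_arm", "kwargs": {"motion": [[[0,0,0],0],[[0,0,0],0],[[0,0,0],0],[[0,0,0],-0.18],[[0,0,0],-0.36],[[0,0,0],-0.54],[[0,0,0],-0.72],[[0,0,0],-0.9],[[0,0,0],-1.08],[[0,0,0],-1.26]], "hand": 255}}

```text
time: 15.82
tool_pos: [0.4779, 0.0562, 0.1161]
tool_rot: [3.14, 0.0, 1.351]
contact_force: [1.1, -0.8, 0.1]
opening: 0.0258
grip_force: 12.0
```

Call:
{"fn": "step_arm", "kwargs": {"motion": [[[0,0,0],-0.18],[[0,0,0],-0.36],[[0,0,0],-0.54],[[0,0,0],-0.72],[[0,0,0],-0.9],[[0,0,0],-1.04],[[0,0,0],-1.04]]}}

```text
time: 16.7
tool_pos: [0.4781, 0.0565, 0.1162]
tool_rot: [3.14, 0.001, 2.383]
contact_force: [2.1, 0.6, -0.3]
opening: 0.0258
grip_force: 12.0
```

Call:
{"fn": "step_arm", "kwargs": {"motion": [[[0,0,0],0],[[0,0,0],0],[[0,0,-0.5],0],[[0,0,-1.0],0],[[0,0,-1.0],0.18],[[0,0,-1.0],0.36],[[0,0,-1.0],0.54],[[0,0,-1.0],0.72],[[0,0,-1.0],0.9],[[0,0,-1.0],1.08]], "hand": 120}}

```text
time: 17.95
tool_pos: [0.4769, 0.0565, 0.1757]
tool_rot: [-3.141, 0.0, 1.298]
contact_force: [-0.1, 0.1, -0.5]
opening: 0.0485
grip_force: 0.0
```

```bash
python3 -c "
from h import *
go([.4667,.2127,.165],.072)"
```

```text
shift [2.461, -0.865, 0.179] spin 1.226 q6 0.23
```

Call:
{"fn": "step_arm", "kwargs": {"motion": [[[0.35,-0.12,0],0.18],[[0.7,-0.25,0],0.36],[[1.05,-0.37,0],0.54],[[1.4,-0.5,0],0.72],[[1.8,-0.63,0],0.9],[[2.2,-0.77,0.1],1.08],[[2.45,-0.85,0.18],1.22],[[2.45,-0.85,0.18],1.22],[[2.45,-0.85,0.18],1.22],[[2.45,-0.85,0.18],1.22]]}}

```text
time: 19.2
tool_pos: [0.4669, 0.2111, 0.1653]
tool_rot: [3.141, -0.0, 0.085]
contact_force: [-0.0, -0.2, 0.6]
opening: 0.0486
grip_force: 0.0
```

```bash
python3 -c "
from h import *
c=cam('wrist'); P=head(c,[.4655,.212,.107]); print(robot.observe()['tool_pos'])
go([P[0],P[1],.116],.072)"
```

```text
[ 234  196   43   45 1316] [255. 218.] [0.465  0.2135 0.107 ]
[0.46693098 0.21113466 0.16530636]
shift [-0.029, -0.043, 0.822] spin 0.013 q6 1.76
```

Call:
{"fn": "step_arm", "kwargs": {"motion": [[[-0.03,-0.03,0.4],0],[[-0.03,-0.03,0.82],0],[[-0.03,-0.03,0.82],0],[[-0.03,-0.03,0.82],0],[[-0.03,-0.03,0.82],0]]}}

```text
time: 19.88
tool_pos: [0.4655, 0.2135, 0.117]
tool_rot: [-3.141, -0.002, 0.085]
contact_force: [-0.4, -0.6, -0.0]
opening: 0.0486
grip_force: 0.0
```

Call:
{"fn": "step_arm", "kwargs": {"motion": [[[0,0,0],0],[[0,0,0],0],[[0,0,0],0],[[0,0,0],-0.18],[[0,0,0],-0.36],[[0,0,0],-0.54],[[0,0,0],-0.72],[[0,0,0],-0.9],[[0,0,0],-1.08],[[0,0,0],-1.26]], "hand": 255}}

```text
time: 21.12
tool_pos: [0.4653, 0.2131, 0.1161]
tool_rot: [3.14, 0.0, 1.351]
contact_force: [2.0, -2.6, 0.3]
opening: 0.0255
grip_force: 12.0
```

Call:
{"fn": "step_arm", "kwargs": {"motion": [[[0,0,0],-0.18],[[0,0,0],-0.36],[[0,0,0],-0.54],[[0,0,0],-0.72],[[0,0,0],-0.9],[[0,0,0],-1.04],[[0,0,0],-1.04]]}}

```text
time: 22.0
tool_pos: [0.4656, 0.2135, 0.1161]
tool_rot: [3.14, 0.001, 2.383]
contact_force: [3.5, -0.4, -1.2]
opening: 0.0256
grip_force: 12.0
```

Call:
{"fn": "step_arm", "kwargs": {"motion": [[[0,0,0],0],[[0,0,0],0],[[0,0,-0.5],0],[[0,0,-1.0],0],[[0,0,-1.5],0.18],[[0,0,-2.0],0.36],[[0,0,-2.0],0.54],[[0,0,-2.0],0.72],[[0,0,-2.0],0.9],[[0,0,-2.0],1.08]], "hand": 100}}

```text
time: 23.25
tool_pos: [0.4644, 0.2133, 0.2357]
tool_rot: [-3.141, 0.001, 1.298]
contact_force: [-0.1, -0.1, -0.1]
opening: 0.0557
grip_force: 0.0
```

```bash
python3 -c "
from h import *
go([.5,.141,.24],.08)"
```

```text
shift [-1.001, 0.897, -0.071] spin 1.218 q6 0.55
```

```bash
python3 -c "
from h import *
go([.49,.141,.35],.077)"
```

```text
shift [-1.047, 0.735, -1.904] spin 1.221 q6 0.55
```

Call:
{"fn": "step_arm", "kwargs": {"motion": [[[-0.2,0.14,-0.4],0.18],[[-0.4,0.28,-0.8],0.36],[[-0.6,0.42,-1.2],0.54],[[-0.8,0.56,-1.5],0.72],[[-1.0,0.7,-1.9],0.9],[[-1.05,0.73,-1.9],1.08],[[-1.05,0.73,-1.9],1.22],[[-1.05,0.73,-1.9],1.22],[[-1.05,0.73,-1.9],1.22]]}}

```text
time: 24.38
tool_pos: [0.4903, 0.1412, 0.3497]
tool_rot: [3.142, 0.001, 0.087]
contact_force: [0.2, 0.2, -0.4]
opening: 0.0559
grip_force: 0.0
```

Run:
```python
from h import *
c=cam('wrist'); s=robot.observe(); print(s['tool_pos'])
t=[]
for p in [(.6664,.2277),(.6781,.0728),(.478,.0565),(.4655,.2135)]:
    u,v=proj(c,[*p,.114]); print(u,v)
    a=cv2.copyMakeBorder(c['pixels'][:,:,::-1],30,30,30,30,0)[int(v)+5:int(v)+55,int(u)+5:int(u)+55]; t.append(cv2.resize(a,(190,190),interpolation=2))
im=np.hstack(t); big=c['pixels'][:250,:,::-1]; big=cv2.resize(big,(760,371)); cv2.imwrite('pics/w4.png',np.vstack([im,big]))
```

```text
[0.49034259 0.14120707 0.34977868]
187.47065457346008 -22.148616773020592Traceback (most recent call last):
  File "<stdin>", line 6, in <module>
cv2.error: OpenCV(4.12.0) /io/opencv/modules/imgproc/src/resize.cpp:4208: error: (-215:Assertion failed) !ssize.empty() in function 'resize'
```

Call:
{"fn": "step_arm", "kwargs": {"motion": [[[0.5,0,0],0],[[0.8,0,0],0],[[0.8,0,0],0],[[0.8,0,0],0]]}}

```text
time: 24.92
tool_pos: [0.5378, 0.1452, 0.3497]
tool_rot: [3.142, 0.001, 0.086]
contact_force: [-0.6, -0.1, -0.6]
opening: 0.0557
grip_force: 0.0
```

Run:
```python
from h import *
c=cam('wrist'); s=robot.observe(); print(s['tool_pos'])
t=[]
for p in [(.6664,.2277),(.6781,.0728),(.478,.0565),(.4655,.2135)]:
    u,v=proj(c,[*p,.114]); print(u,v)
    a=cv2.copyMakeBorder(c['pixels'][:,:,::-1],60,60,60,60,0)[int(v)+35:int(v)+85,int(u)+35:int(u)+85]; t.append(cv2.resize(a,(190,190),interpolation=2))
im=np.hstack(t); big=c['pixels'][:250,:,::-1]; big=cv2.resize(big,(760,371)); cv2.imwrite('pics/w4.png',np.vstack([im,big]))
```

```text
[0.53771033 0.14522813 0.34998848]
190.04797954180404 30.916443678190518
340.91601941555354 32.56398741960962
328.54876644892397 215.34613630548444
197.39058601690954 214.56199617091488
```

View pics/w4.png

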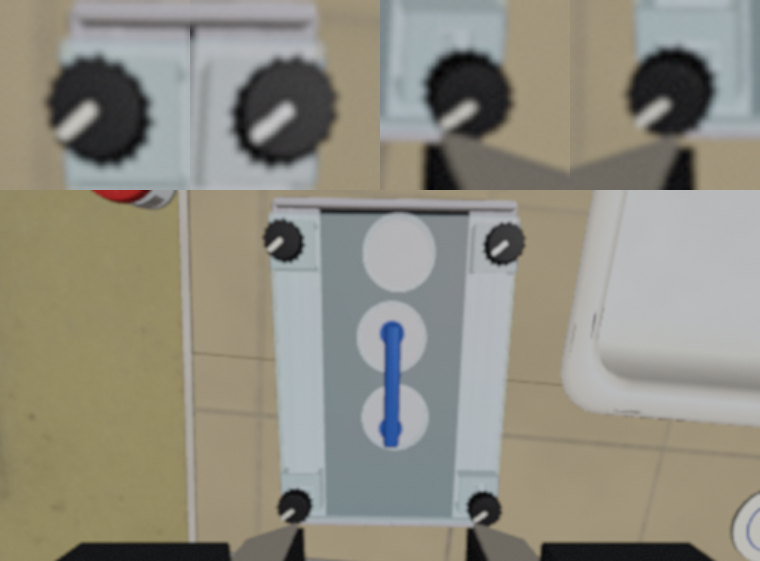

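```bash
python3 -c "
from h import *
go([.572,.1425,.121],.077)"
```

```text
shift [0.567, 0.094, 3.816] spin 0.008 q6 1.61
```

Call:
{"fn": "step_arm", "kwargs": {"motion": [[[0.57,0.09,0.8],0.01],[[0.57,0.09,1.7],0.01],[[0.57,0.09,2.6],0.01],[[0.57,0.09,3.3],0.01],[[0.57,0.09,3.8],0.01],[[0.57,0.09,3.8],0.01],[[0.57,0.09,3.8],0.01],[[0.57,0.09,3.8],0.01]]}}

```text
time: 25.98
tool_pos: [0.5738, 0.1428, 0.1239]
tool_rot: [-3.142, -0.003, 0.075]
contact_force: [0.1, -0.6, 0.9]
opening: 0.0556
grip_force: 0.0
```

Call:
{"fn": "step_arm", "kwargs": {"motion": [[[0,0,0],0],[[0,0,0],0],[[0,0,0],0],[[0,0,0],0],[[0,0,0],0],[[0,0,0],0]], "hand": 255, "squeeze": 50}}

```text
time: 26.72
tool_pos: [0.5729, 0.1427, 0.1219]
tool_rot: [-3.142, 0.0, 0.075]
contact_force: [0.2, 1.0, 0.7]
opening: 0.0113
grip_force: 50.0
```

Gripped. Lift slowly 75 mm.

Call:
{"fn": "step_arm", "kwargs": {"motion": [[[0,0,-0.1],0],[[0,0,-0.25],0],[[0,0,-0.4],0],[[0,0,-0.6],0],[[0,0,-0.8],0],[[0,0,-1.0],0],[[0,0,-1.25],0],[[0,0,-1.25],0]]}}

```text
time: 27.72
tool_pos: [0.5737, 0.1428, 0.1986]
tool_rot: [-3.142, -0.003, 0.075]
contact_force: [0.7, -1.2, -5.1]
opening: 0.0114
grip_force: 50.0
```

```bash
python3 -c "
from h import *
c=cam('wrist'); save(c,'w5.png'); go([.5,.4,.19],0.0);go([.5,.4,.052],0.0)"
```

```text
shift [-0.895, -4.367, 0.125] spin 0.075 q6 1.61
shift [-0.899, -4.368, 2.425] spin 0.075 q6 1.61
```

View pics/w5.png

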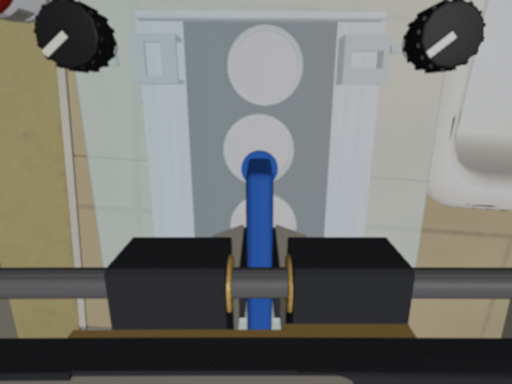

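Call:
{"fn": "step_arm", "kwargs": {"motion": [[[-0.1,-0.4,0],0.01],[[-0.2,-0.95,0],0.02],[[-0.35,-1.6,0],0.03],[[-0.5,-2.3,0],0.04],[[-0.65,-3.0,0],0.055],[[-0.8,-3.7,0],0.065],[[-0.88,-4.2,0],0.075],[[-0.9,-4.36,0],0.075],[[-0.9,-4.36,0],0.075],[[-0.9,-4.36,0],0.075]]}}

```text
time: 29.02
tool_pos: [0.4999, 0.3983, 0.1966]
tool_rot: [3.141, 0.0, -0.001]
contact_force: [-0.7, 0.1, -4.2]
opening: 0.011
grip_force: 50.0
```

```bash
python3 -c "
from h import *
go([.5,.4,.052],0.0)"
```

```text
shift [0.003, -0.03, 2.41] spin -0.001 q6 2.13
```

Call:
{"fn": "step_arm", "kwargs": {"motion": [[[0,0,0.4],0],[[0,0,0.9],0],[[0,0,1.4],0],[[0,0,1.8],0],[[0,0,2.1],0],[[0,0,2.25],0],[[0,0,2.35],0],[[0,0,2.4],0],[[0,0,2.44],0],[[0,0,2.44],0]]}}

```text
time: 30.28
tool_pos: [0.4996, 0.3996, 0.0507]
tool_rot: [-3.141, -0.0, -0.0]
contact_force: [0.3, -0.4, -3.5]
opening: 0.0109
grip_force: 50.0
```

Call:
{"fn": "step_arm", "kwargs": {"motion": [[[0,0,0],0],[[0,0,0],0],[[0,0,0],0]]}}

```text
time: 30.65
tool_pos: [0.4996, 0.3995, 0.0506]
tool_rot: [3.142, -0.0, -0.0]
contact_force: [-1.0, 0.3, -4.1]
opening: 0.0114
grip_force: 50.0
```

Call:
{"fn": "step_arm", "kwargs": {"motion": [[[0,0,0.02],0],[[0,0,0.04],0],[[0,0,0.04],0],[[0,0,0.04],0]]}}

```text
time: 31.15
tool_pos: [0.4996, 0.3996, 0.0503]
tool_rot: [-3.141, -0.001, -0.0]
contact_force: [-4.9, -3.9, 11.1]
opening: 0.0115
grip_force: 50.0
```

Call:
{"fn": "step_arm", "kwargs": {"motion": [[[0,0,-0.02],0],[[0,0,-0.02],0],[[0,0,-0.02],0],[[0,0,-0.02],0],[[0,0,-0.5],0],[[0,0,-1.3],0],[[0,0,-2.2],0],[[0,0,-3.0],0],[[0,0,-3.3],0]], "hand": 120}}

```text
time: 32.28
tool_pos: [0.5004, 0.4001, 0.2499]
tool_rot: [-3.139, -0.005, -0.0]
contact_force: [1.2, -1.3, -0.1]
opening: 0.0487
grip_force: 0.0
```

Run:
```python
from h import *
c=cam("top"); im=c['pixels'].astype(int)
m=((im.min(2)>165)).astype(np.uint8); m[:,:205]=0; m[:,248:]=0; m[:172]=0; m[245:]=0
n,l,st,ce=cv2.connectedComponentsWithStats(m)
for i in range(1,n):
    if st[i,4]>30: print(st[i],ce[i].round(1),onz(c,*ce[i],.074).round(4))
a=c['pixels'][:,:,::-1][130:270,130:350]; cv2.imwrite('pics/t2.png',cv2.resize(a,None,fx=3.6,fy=3.6,interpolation=2))
go([.5,.14,.3],.077)
```

```text
[216 174  15  15 174] [223.2 180.7] [0.6702 0.1446 0.074 ]
[240 183   8  48 295] [244.3 204.2] [0.5858 0.0703 0.074 ]
[205 188   4  46 127] [206. 214.] [0.5524 0.2044 0.074 ]
[216 192  15  14 174] [223.3 198.5] [0.6066 0.1442 0.074 ]
[219 210  15  15 181] [225.7 216.9] [0.5415 0.1355 0.074 ]
shift [-0.005, 4.335, -0.832] spin -0.077 q6 2.13
```

View pics/t2.png

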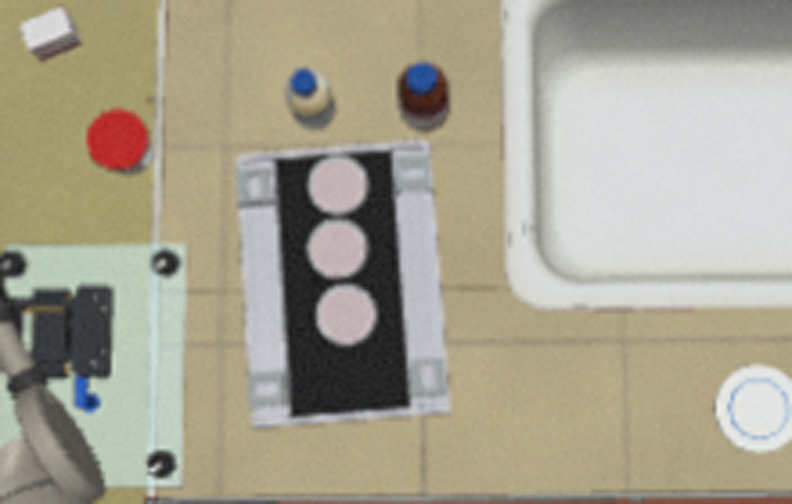

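Call:
{"fn": "step_arm", "kwargs": {"motion": [[[0,0.8,-0.2],-0.02],[[0,1.7,-0.2],-0.04],[[0,2.6,0],-0.06],[[0,3.5,0.4],-0.08],[[-0.2,4.2,0.8],-0.08],[[-0.2,4.35,0.8],-0.08],[[-0.2,4.35,0.8],-0.08],[[-0.2,4.35,0.8],-0.08],[[-0.2,4.35,0.8],-0.08]], "hand": 73}}

```text
time: 33.45
tool_pos: [0.4878, 0.1396, 0.1985]
tool_rot: [-3.141, -0.001, 0.081]
contact_force: [-0.4, -0.7, -0.0]
opening: 0.0657
grip_force: 0.0
```

```bash
cat >> h.py <<'E'
def dishes(c,z=.073):
    im=c['pixels'].astype(int); m=((im.max(2)>95)).astype(np.uint8)
    cs,_=cv2.findContours(m,cv2.RETR_EXTERNAL,cv2.CHAIN_APPROX_NONE); out=[]
    for k in cs:
        A=cv2.contourArea(k)
        if A<1200: continue
        (u,v),r=cv2.minEnclosingCircle(k)
        if A>.8*np.pi*r*r and r<80:
            (u,v),ax,_=cv2.fitEllipse(k); P=onz(c,u,v,z); print('dish',round(u,1),round(v,1),np.round(ax,1),P.round(4)); out.append(P)
    return out
E
python3 - <<'E'
from h import *
s=robot.observe(); print(s['tool_pos'],s['tool_rot'],s['opening'])
c=cam("wrist"); save(c,'w6.png'); dishes(c)
E
```

```text
[0.4877859  0.13956684 0.19846019] [-3.14149842e+00 -1.05078932e-03  8.13002808e-02] 0.06569516970879923
dish 267.7 122.7 [73.5 74.7] [0.5403 0.1372 0.073 ]
dish 263.6 34.3 [78.  81.5] [0.6033 0.1457 0.073 ]
```

View pics/w6.png

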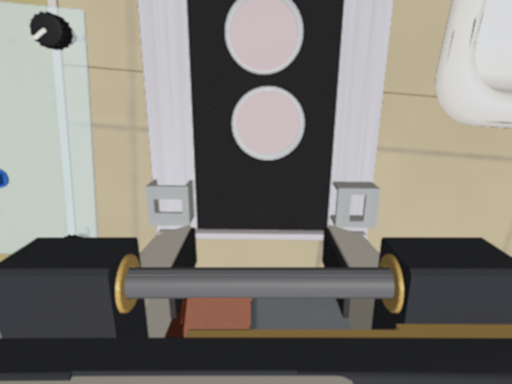

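```bash
python3 -c "
from h import *
go([.5405,.1370,.080],.077)"
```

```text
shift [0.873, 0.112, 1.973] spin 0.004 q6 1.62
```

Call:
{"fn": "step_arm", "kwargs": {"motion": [[[0.5,0.05,0.5],0],[[0.87,0.1,1.0],0],[[0.87,0.11,1.5],0],[[0.87,0.11,1.8],0],[[0.87,0.11,1.95],0],[[0.87,0.11,1.95],0],[[0.87,0.11,1.95],0]]}}

```text
time: 34.38
tool_pos: [0.5406, 0.1363, 0.082]
tool_rot: [3.142, -0.002, 0.08]
contact_force: [0.9, 0.3, 0.1]
opening: 0.0654
grip_force: 0.0
```

Call:
{"fn": "step_arm", "kwargs": {"motion": [[[0,0,0],0],[[0,0,0],0],[[0,0,0],0],[[0,0,0],0],[[0,0,0],0]], "hand": 255, "squeeze": 15}}

```text
time: 35.0
tool_pos: [0.5403, 0.1362, 0.0817]
tool_rot: [-3.142, -0.001, 0.08]
contact_force: [-0.7, 0.9, 5.8]
opening: 0.052
grip_force: 15.1
```

Call:
{"fn": "step_arm", "kwargs": {"motion": [[[0,0,-0.3],0],[[0,0,-0.8],0],[[0,0,-1.3],0],[[0,0,-1.6],0],[[0,0,-1.6],0]]}}

```text
time: 35.62
tool_pos: [0.5406, 0.1361, 0.1781]
tool_rot: [3.142, -0.003, 0.08]
contact_force: [-0.7, 1.0, -0.8]
opening: 0.0527
grip_force: 15.0
```

```bash
python3 -c "
from h import *
go([.40,-.27,.18],-.55)
go([.449,-.276,.18],-.55)"
```

```text
shift [-2.876, 6.56, -0.039] spin 0.63 q6 1.6
shift [-2.07, 6.725, -0.037] spin 0.63 q6 1.6
```

```bash
python3 -c "
from h import *
go([.385,-.275,.18],.08)"
```

```text
shift [-3.131, 6.624, -0.04] spin -0.0 q6 1.6
```

Call:
{"fn": "step_arm", "kwargs": {"motion": [[[-0.35,0.74,0],0],[[-0.7,1.48,0],0],[[-1.05,2.22,0],0],[[-1.4,2.96,0],0],[[-1.75,3.7,0],0],[[-2.1,4.44,0],0],[[-2.45,5.2,0],0],[[-2.8,5.95,0],0],[[-3.13,6.62,0],0],[[-3.13,6.62,0],0]]}}

```text
time: 36.88
tool_pos: [0.383, -0.2768, 0.1758]
tool_rot: [-3.141, 0.001, 0.076]
contact_force: [-0.3, 0.7, -0.6]
opening: 0.0524
grip_force: 15.0
```

Call:
{"fn": "step_arm", "kwargs": {"motion": [[[0,0,0],0],[[0,0,0],0],[[0,0,0],0]]}}

```text
time: 37.25
tool_pos: [0.3848, -0.2739, 0.1771]
tool_rot: [-3.141, 0.0, 0.082]
contact_force: [-0.4, -1.1, -0.7]
opening: 0.0523
grip_force: 15.0
```

Run:
```python
from h import *
s=robot.observe(); print(s['tool_pos'],s['tool_rot'],s['opening'])
c=cam("wrist"); save(c,'w7.png'); im=c['pixels'].astype(int)
m=((im.min(2)>150)).astype(np.uint8); print(proj(c,[.449,-.276,.006]))
cs,_=cv2.findContours(m,cv2.RETR_EXTERNAL,cv2.CHAIN_APPROX_NONE)
for k in cs:
    if cv2.contourArea(k)>1000:
        (u,v),ax,_=cv2.fitEllipse(k); print(cv2.contourArea(k),u,v,ax,onz(c,u,v,.006).round(4))
```

```text
[ 0.38484692 -0.27387987  0.177055  ] [-3.14148464e+00  5.02063093e-05  8.15051686e-02] 0.05225875140185398
[267.3194091  105.12784355]
6047.5 259.1351013183594 235.9347686767578 (71.05149841308594, 116.44975280761719) [ 0.3203 -0.2791  0.006 ]
7379.5 265.16168212890625 105.24636840820312 (95.47048950195312, 98.415771484375) [ 0.4487 -0.2741  0.006 ]
```

View pics/w7.png

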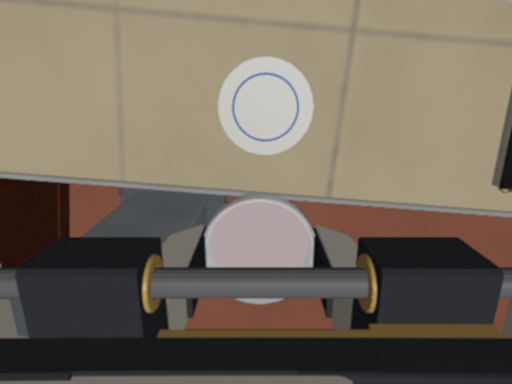

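```bash
python3 -c "
from h import *
go([.449,-.275,.029],.08)
c=cam('wrist'); print(proj(c,robot.observe()['tool_pos']-[0,0,.006]))"
```

```text
shift [1.065, 0.102, 2.469] spin 0.001 q6 0.71
[259.3644235 253.9406993]
```

Call:
{"fn": "step_arm", "kwargs": {"motion": [[[0.6,0.06,0.4],0],[[1.05,0.1,1.0],0],[[1.05,0.1,1.6],0],[[1.05,0.1,2.1],0],[[1.05,0.1,2.35],0],[[1.05,0.1,2.42],0],[[1.05,0.1,2.46],0],[[1.05,0.1,2.46],0],[[1.05,0.1,2.46],0]]}}

```text
time: 38.48
tool_pos: [0.4481, -0.2761, 0.0303]
tool_rot: [3.141, -0.001, 0.08]
contact_force: [-0.4, 0.3, -0.7]
opening: 0.0521
grip_force: 15.0
```

Call:
{"fn": "step_arm", "kwargs": {"motion": [[[0,0,0.02],0],[[0,0,0.02],0],[[0,0,0.02],0]]}}

```text
time: 38.85
tool_pos: [0.4477, -0.2758, 0.0283]
tool_rot: [3.142, -0.0, 0.08]
contact_force: [-0.6, 0.1, -0.5]
opening: 0.0523
grip_force: 15.0
```

Call:
{"fn": "step_arm", "kwargs": {"motion": [[[0,0,0.02],0],[[0,0,0.04],0],[[0,0,0.04],0],[[0,0,0.04],0]]}}

```text
time: 39.35
tool_pos: [0.4479, -0.2759, 0.0274]
tool_rot: [3.141, -0.001, 0.08]
contact_force: [-4.4, 3.1, 15.7]
opening: 0.0525
grip_force: 15.2
```

Call:
{"fn": "step_arm", "kwargs": {"motion": [[[0,0,-0.02],0],[[0,0,-0.02],0],[[0,0,-0.02],0],[[0,0,-0.02],0],[[0,0,-0.5],0],[[0,0,-1.2],0],[[0,0,-2.0],0],[[0,0,-2.8],0]], "hand": 73}}

```text
time: 40.35
tool_pos: [0.4475, -0.2756, 0.1952]
tool_rot: [-3.141, 0.0, 0.08]
contact_force: [0.6, -0.7, -0.1]
opening: 0.0654
grip_force: 0.0
```

```bash
python3 -c "
from h import *
c=cam('wrist'); save(c,'w8.png')
go([.548,.14,.2],.08)"
```

```text
shift [2.186, -6.804, -0.004] spin -0.0 q6 0.79
```

Call:
{"fn": "step_arm", "kwargs": {"motion": [[[0.25,-0.75,-0.3],0],[[0.5,-1.5,-0.3],0],[[0.75,-2.3,-0.3],0],[[1.0,-3.1,-0.3],0],[[1.25,-3.9,-0.3],0],[[1.5,-4.7,-0.3],0],[[1.75,-5.5,-0.2],0],[[2.0,-6.2,0],0],[[2.19,-6.8,0],0],[[2.19,-6.8,0],0]]}}

```text
time: 41.65
tool_pos: [0.5461, 0.1437, 0.1931]
tool_rot: [-3.141, 0.001, 0.083]
contact_force: [-0.5, 0.3, 0.4]
opening: 0.0652
grip_force: 0.0
```

Call:
{"fn": "step_arm", "kwargs": {"motion": [[[0,0,0],0],[[0,0,0],0]]}}

```text
time: 41.9
tool_pos: [0.5461, 0.1403, 0.1939]
tool_rot: [3.141, 0.0, 0.078]
contact_force: [0.7, 0.3, -0.1]
opening: 0.0656
grip_force: 0.0
```

Run:
```python
from h import *
print(robot.observe()['tool_pos']); c=cam("wrist"); save(c,'w9.png'); D=dishes(c)
D=[d for d in D if .5<d[0]<.72]; d=min(D,key=lambda d:d[0]); go([d[0],d[1],.08],.08)
```

```text
[0.54611338 0.14029382 0.19392682]Traceback (most recent call last):
  File "<stdin>", line 3, in <module>
ValueError: min() iterable argument is empty
```

View pics/w9.png

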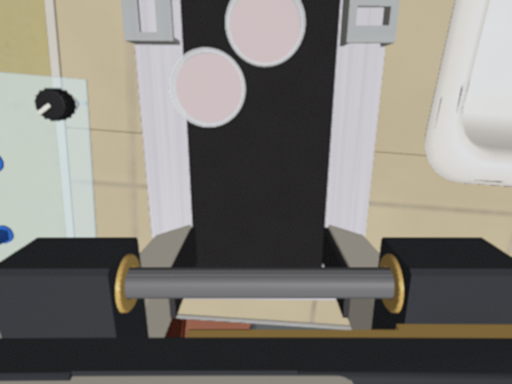

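Run:
```python
from h import *
c=cam("wrist"); im=cv2.GaussianBlur(c['pixels'],(5,5),0).astype(int)
m=((im[:,:,0]-im[:,:,1]>14)&(im[:,:,0]>150)&(im[:,:,2]-im[:,:,1]>-4)).astype(np.uint8)
cs,_=cv2.findContours(m,cv2.RETR_EXTERNAL,cv2.CHAIN_APPROX_NONE)
for k in cs:
    if cv2.contourArea(k)>800:
        (u,v),r=cv2.minEnclosingCircle(k); P=onz(c,u,v,.073); print(u,v,r,cv2.contourArea(k),P)
        q=R.from_euler('z',-.077).apply(P-[.572,.1425,0]); print('plate frame',q.round(4)); go([P[0],P[1],.08],.08)
```

```text
263.66278076171875 26.438282012939453 32.996341705322266 1546.0 [0.66597135 0.14645796 0.073     ]
plate frame [ 0.094  -0.0033  0.073 ]
shift [1.997, 0.055, 1.902] spin -0.002 q6 1.61
```

Run:
```python
from h import *
c=cam("wrist"); print(c['pixels'][87,208],c['pixels'][20,265],c['pixels'][150,165])
im=cv2.GaussianBlur(c['pixels'],(5,5),0).astype(int)
m=((im[:,:,0]-im[:,:,1]>8)&(im[:,:,0]>150)&(im[:,:,2]-im[:,:,1]>-6)).astype(np.uint8); m=cv2.morphologyEx(m,cv2.MORPH_OPEN,np.ones((9,9)))
cs,_=cv2.findContours(m,cv2.RETR_EXTERNAL,cv2.CHAIN_APPROX_NONE)
for k in cs:
    if cv2.contourArea(k)>800:
        (u,v),r=cv2.minEnclosingCircle(k); print(u,v,r,cv2.contourArea(k))
P=onz(c,208,87,.073); print(P)
q=R.from_euler('z',-.077).apply(P-[.572,.1425,0]); print('plate frame',q.round(4)); go([P[0],P[1],.08],.08)
```

```text
[206 191 193] [206 192 193] [205 203 208]
208.51039123535156 87.6891860961914 34.14251708984375 3379.5
265.0 25.75 36.59330368041992 3509.5
[0.62172394 0.18467537 0.073     ]
plate frame [0.0528 0.0382 0.073 ]
shift [1.311, -0.635, 1.902] spin -0.002 q6 1.61
```

Run:
```python
from h import *
c=cam("wrist");P=onz(c,208.3,87.3,.073);go([P[0],P[1],.0825],-.07)
```

```text
shift [1.308, -0.633, 1.86] spin 0.149 q6 1.61
```

Call:
{"fn": "step_arm", "kwargs": {"motion": [[[0.7,-0.3,0.2],0.08],[[1.3,-0.63,0.6],0.15],[[1.3,-0.63,1.1],0.15],[[1.3,-0.63,1.5],0.15],[[1.3,-0.63,1.75],0.15],[[1.3,-0.63,1.83],0.15],[[1.3,-0.63,1.83],0.15],[[1.3,-0.63,1.83],0.15]]}}

```text
time: 43.1
tool_pos: [0.6215, 0.1854, 0.0853]
tool_rot: [-3.141, -0.002, -0.07]
contact_force: [0.2, 0.4, -0.6]
opening: 0.0657
grip_force: 0.0
```

Call:
{"fn": "step_arm", "kwargs": {"motion": [[[0,0,0.03],0],[[0,0,0.03],0],[[0,0,0.03],0],[[0,0,0.03],0],[[0,0,0.03],0],[[0,0,0.03],0],[[0,0,0.03],0]], "hand": 255}}

```text
time: 43.98
tool_pos: [0.621, 0.1853, 0.0825]
tool_rot: [3.142, -0.0, -0.07]
contact_force: [-1.1, -0.4, 4.1]
opening: 0.0525
grip_force: 15.0
```

Call:
{"fn": "step_arm", "kwargs": {"motion": [[[0,0,-0.3],0],[[0,0,-0.8],0],[[0,0,-1.3],0],[[0,0,-1.6],0],[[0,0,-1.6],0]]}}

```text
time: 44.6
tool_pos: [0.6219, 0.1855, 0.1807]
tool_rot: [-3.141, -0.004, -0.07]
contact_force: [1.1, 0.3, -0.8]
opening: 0.0527
grip_force: 15.0
```

```bash
python3 -c "
from h import *
c=cam('wrist'); save(c,'w10.png')
go([.448,-.2755,.18],.08)"
```

```text
shift [-2.34, 7.865, -0.021] spin -0.15 q6 1.81
```

View pics/w10.png

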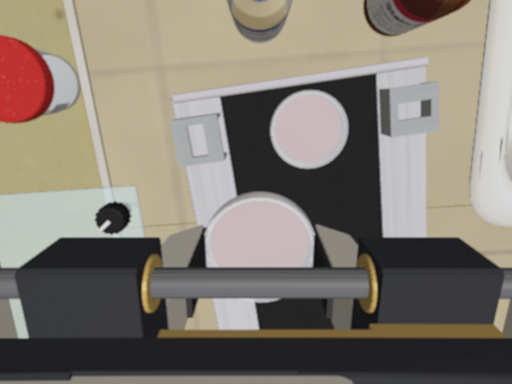

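Call:
{"fn": "step_arm", "kwargs": {"motion": [[[-0.25,0.8,0],-0.02],[[-0.5,1.65,0],-0.04],[[-0.75,2.5,0],-0.06],[[-1.0,3.35,0],-0.08],[[-1.25,4.2,0],-0.1],[[-1.5,5.05,0],-0.12],[[-1.75,5.9,0],-0.14],[[-2.0,6.7,0],-0.15],[[-2.2,7.4,0],-0.15],[[-2.34,7.86,0],-0.15]]}}

```text
time: 45.9
tool_pos: [0.4464, -0.2768, 0.1773]
tool_rot: [-3.14, 0.001, 0.078]
contact_force: [0.2, -0.6, -0.1]
opening: 0.0523
grip_force: 15.0
```

```bash
python3 -c "
from h import *
s=robot.observe();print(s['tool_pos'],s['opening']); go([.385,-.275,.18],.08)"
```

```text
[ 0.4464456  -0.27676057  0.17728872] 0.05229560127610232
shift [-1.019, -0.109, -0.044] spin -0.002 q6 0.79
```

Back off 60 mm to see dish 1 on the pad.

Call:
{"fn": "step_arm", "kwargs": {"motion": [[[-0.5,0,0],0],[[-1.0,0,0],0],[[-1.0,0,0],0],[[-1.0,0,0],0],[[-1.0,0,0],0]]}}

```text
time: 46.52
tool_pos: [0.3887, -0.2799, 0.1781]
tool_rot: [-3.142, -0.0, 0.081]
contact_force: [-0.1, -0.9, -0.4]
opening: 0.0521
grip_force: 15.0
```

```bash
cat >> h.py <<'E'
def pink(c,z):
    im=cv2.GaussianBlur(c['pixels'],(5,5),0).astype(int)
    m=((im[:,:,0]-im[:,:,1]>8)&(im[:,:,0]>150)&(im[:,:,2]-im[:,:,1]>-6)).astype(np.uint8); m=cv2.morphologyEx(m,cv2.MORPH_OPEN,np.ones((9,9)))
    cs,_=cv2.findContours(m,cv2.RETR_EXTERNAL,cv2.CHAIN_APPROX_NONE)
    for k in cs:
        if cv2.contourArea(k)>800:
            (u,v),ax,_=cv2.fitEllipse(k); print('pink',round(u,1),round(v,1),np.round(ax,1),cv2.contourArea(k),onz(c,u,v,z).round(4))
E
python3 - <<'E'
from h import *
s=robot.observe();print(s['tool_pos']);c=cam('wrist'); save(c,'w11.png'); pink(c,.019)
im=c['pixels'].astype(int); m=(im.min(2)>150).astype(np.uint8)
cs,_=cv2.findContours(m,cv2.RETR_EXTERNAL,cv2.CHAIN_APPROX_NONE)
for k in cs:
    if cv2.contourArea(k)>1000:
        (u,v),ax,_=cv2.fitEllipse(k); print(u,v,np.round(ax,1),onz(c,u,v,.006).round(4))
go([.4485,-.2755,.044],.08)
E
```

```text
[ 0.38866712 -0.27992481  0.17811232]
pink 259.2 236.1 [ 67.9 101.8] 5233.5 [ 0.3293 -0.2847  0.019 ]
pink 259.9 110.6 [54.6 56. ] 2401.0 [ 0.4481 -0.2757  0.019 ]
259.09967041015625 235.34910583496094 [ 72.3 116.3] [ 0.3243 -0.285   0.006 ]
258.13482666015625 109.02710723876953 [94.9 97.6] [ 0.4487 -0.2741  0.006 ]
shift [1.0, 0.007, 2.235] spin 0.001 q6 0.71
```

Call:
{"fn": "step_arm", "kwargs": {"motion": [[[0.5,0,0.3],0],[[1.0,0,0.8],0],[[1.0,0,1.4],0],[[1.0,0,1.9],0],[[1.0,0,2.15],0],[[1.0,0,2.2],0],[[1.0,0,2.24],0],[[1.0,0,2.24],0],[[1.0,0,2.24],0]]}}

```text
time: 47.7
tool_pos: [0.4481, -0.2756, 0.0447]
tool_rot: [3.141, -0.001, 0.08]
contact_force: [0.3, -0.0, -0.4]
opening: 0.0524
grip_force: 15.0
```

Call:
{"fn": "step_arm", "kwargs": {"motion": [[[0,0,0.01],0],[[0,0,0.02],0],[[0,0,0.03],0],[[0,0,0.03],0]]}}

```text
time: 48.2
tool_pos: [0.4478, -0.2753, 0.042]
tool_rot: [-3.142, 0.0, 0.08]
contact_force: [-0.3, -0.2, -1.2]
opening: 0.0525
grip_force: 15.0
```

Call:
{"fn": "step_arm", "kwargs": {"motion": [[[0,0,0.01],0],[[0,0,0.02],0],[[0,0,0.02],0],[[0,0,0.02],0]]}}

```text
time: 48.7
tool_pos: [0.4478, -0.2753, 0.041]
tool_rot: [3.141, -0.0, 0.08]
contact_force: [-0.2, 0.0, 1.8]
opening: 0.0524
grip_force: 15.0
```

Call:
{"fn": "step_arm", "kwargs": {"motion": [[[0,0,0],0],[[0,0,0],0],[[0,0,0],0],[[0,0,0],0],[[0,0,-0.5],0],[[0,0,-1.2],0],[[0,0,-2.0],0],[[0,0,-2.6],0]], "hand": 73}}

```text
time: 49.7
tool_pos: [0.448, -0.2754, 0.199]
tool_rot: [3.14, -0.001, 0.08]
contact_force: [0.1, 0.5, -0.3]
opening: 0.0656
grip_force: 0.0
```

```bash
python3 -c "
from h import *
go([.60,.143,.2],.08)"
```

```text
shift [3.081, -6.75, -0.021] spin -0.0 q6 0.79
```

Call:
{"fn": "step_arm", "kwargs": {"motion": [[[0.35,-0.75,-0.1],0],[[0.7,-1.5,-0.1],0],[[1.05,-2.25,-0.1],0],[[1.4,-3.0,-0.1],0],[[1.75,-3.8,-0.1],0],[[2.1,-4.6,-0.1],0],[[2.45,-5.3,0],0],[[2.8,-6.0,0],0],[[3.08,-6.75,0],0],[[3.08,-6.75,0],0]]}}

```text
time: 50.95
tool_pos: [0.5998, 0.1463, 0.1963]
tool_rot: [-3.141, 0.0, 0.084]
contact_force: [-0.6, -0.6, 0.1]
opening: 0.0657
grip_force: 0.0
```

Call:
{"fn": "step_arm", "kwargs": {"motion": [[[0,0,0],0],[[0,0,0],0],[[0,0,0],0]]}}

```text
time: 51.32
tool_pos: [0.5997, 0.142, 0.1971]
tool_rot: [3.141, -0.0, 0.078]
contact_force: [-0.0, -0.3, 0.1]
opening: 0.0657
grip_force: 0.0
```

Run:
```python
from h import *
s=robot.observe();print(s['tool_pos']);c=cam('wrist'); save(c,'w12.png'); pink(c,.073); D=dishes(c)
for P in D: print('plate frame',R.from_euler('z',-.077).apply(P-[.572,.1425,0]).round(4)); go([P[0],P[1],.0825],.077)
```

```text
[0.59971203 0.14203875 0.19712264]
pink 261.2 100.0 [62.6 64.9] 3194.0 [0.6689 0.1459 0.073 ]
dish 261.3 100.2 [75.3 77.9] [0.6688 0.1458 0.073 ]
plate frame [ 0.0967 -0.0042  0.073 ]
shift [1.151, 0.031, 1.91] spin 0.001 q6 1.6
```

Call:
{"fn": "step_arm", "kwargs": {"motion": [[[0.6,0.01,0.2],0],[[1.15,0.01,0.5],0],[[1.15,0.01,1.0],0],[[1.15,0.01,1.4],0],[[1.15,0.01,1.6],0],[[1.15,0.01,1.75],0],[[1.15,0.01,1.86],0],[[1.15,0.01,1.89],0],[[1.15,0.01,1.89],0],[[1.15,0.01,1.89],0]]}}

```text
time: 52.62
tool_pos: [0.6688, 0.1481, 0.0841]
tool_rot: [3.142, -0.001, 0.08]
contact_force: [0.7, 0.6, -0.6]
opening: 0.0654
grip_force: 0.0
```

Call:
{"fn": "step_arm", "kwargs": {"motion": [[[0,0,0],0],[[0,0,0],0],[[0,0,0],0],[[0,0,0],0],[[0,0,0],0],[[0,0,0],0]], "hand": 255}}

```text
time: 53.38
tool_pos: [0.6687, 0.148, 0.0837]
tool_rot: [3.141, -0.0, 0.08]
contact_force: [-0.7, 0.2, 2.6]
opening: 0.0524
grip_force: 15.0
```

Call:
{"fn": "step_arm", "kwargs": {"motion": [[[0,0,-0.3],0],[[0,0,-0.8],0],[[0,0,-1.3],0],[[0,0,-1.7],0],[[0,0,-1.7],0]]}}

```text
time: 54.0
tool_pos: [0.6697, 0.1483, 0.1887]
tool_rot: [-3.141, -0.006, 0.08]
contact_force: [-0.1, -0.5, -0.5]
opening: 0.0526
grip_force: 15.0
```

```bash
python3 -c "
from h import *
go([.388,-.2798,.18],.08)"
```

```text
shift [-5.25, 6.737, 0.115] spin -0.0 q6 1.6
```

Call:
{"fn": "step_arm", "kwargs": {"motion": [[[-0.5,0.65,0],0],[[-1.1,1.35,0],0],[[-1.65,2.1,0],0],[[-2.2,2.85,0],0],[[-2.8,3.6,0],0],[[-3.4,4.35,0],0],[[-4.0,5.1,0.05],0],[[-4.5,5.8,0.1],0],[[-5.0,6.4,0.1],0],[[-5.25,6.74,0.1],0]]}}

```text
time: 55.25
tool_pos: [0.385, -0.2814, 0.1787]
tool_rot: [-3.141, 0.001, 0.078]
contact_force: [0.2, 0.5, -0.8]
opening: 0.0519
grip_force: 15.0
```

Call:
{"fn": "step_arm", "kwargs": {"motion": [[[0,0,0],0],[[0,0,0],0],[[0,0,0],0]]}}

```text
time: 55.62
tool_pos: [0.3872, -0.2792, 0.1793]
tool_rot: [-3.141, 0.0, 0.081]
contact_force: [0.0, -1.0, 0.3]
opening: 0.0524
grip_force: 15.0
```

Run:
```python
from h import *
s=robot.observe();print(s['tool_pos'],s['opening']);c=cam('wrist'); save(c,'w13.png'); pink(c,.0315)
go([.448,-.2755,.058],.08)
```

```text
[ 0.38724362 -0.27917458  0.1793119 ] 0.05242910316671787
pink 259.2 236.1 [ 67.9 100.7] 5190.0 [ 0.3329 -0.2835  0.0315]
pink 260.4 109.0 [57.  58.4] 2612.0 [ 0.4485 -0.2751  0.0315]
shift [1.014, 0.02, 2.024] spin 0.001 q6 0.7
```

Call:
{"fn": "step_arm", "kwargs": {"motion": [[[0.5,0.01,0.3],0],[[1.01,0.02,0.8],0],[[1.01,0.02,1.3],0],[[1.01,0.02,1.7],0],[[1.01,0.02,1.9],0],[[1.01,0.02,1.98],0],[[1.01,0.02,2.02],0],[[1.01,0.02,2.02],0],[[1.01,0.02,2.02],0]]}}

```text
time: 56.8
tool_pos: [0.4475, -0.2768, 0.0589]
tool_rot: [3.141, -0.001, 0.08]
contact_force: [-1.0, -0.3, -0.4]
opening: 0.0524
grip_force: 15.0
```

Call:
{"fn": "step_arm", "kwargs": {"motion": [[[0,0,0.01],0],[[0,0,0.02],0],[[0,0,0.03],0],[[0,0,0.03],0]]}}

```text
time: 57.3
tool_pos: [0.4473, -0.2765, 0.0564]
tool_rot: [-3.142, 0.0, 0.08]
contact_force: [0.1, -0.3, -1.5]
opening: 0.0523
grip_force: 15.0
```

Call:
{"fn": "step_arm", "kwargs": {"motion": [[[0,0,0.01],0],[[0,0,0.02],0],[[0,0,0.02],0],[[0,0,0.02],0]]}}

```text
time: 57.8
tool_pos: [0.4473, -0.2765, 0.0553]
tool_rot: [3.142, -0.0, 0.08]
contact_force: [0.4, 0.1, 0.1]
opening: 0.0524
grip_force: 15.0
```

Call:
{"fn": "step_arm", "kwargs": {"motion": [[[0,0,0.015],0],[[0,0,0.015],0],[[0,0,0.015],0]]}}

```text
time: 58.18
tool_pos: [0.4474, -0.2766, 0.0547]
tool_rot: [3.141, -0.0, 0.08]
contact_force: [-0.6, 0.3, 3.7]
opening: 0.0522
grip_force: 15.0
```

Contact. Release, rise and back off, then check.

Call:
{"fn": "step_arm", "kwargs": {"motion": [[[0,0,0],0],[[0,0,0],0],[[0,0,0],0],[[0,0,0],0],[[0,0,-0.5],0],[[0,0,-1.2],0],[[0,0,-2.0],0],[[-0.5,0,-2.5],0],[[-1.0,0,-2.5],0],[[-1.0,0,-2.5],0]], "hand": 73}}

```text
time: 59.42
tool_pos: [0.3862, -0.2814, 0.2049]
tool_rot: [3.141, -0.0, 0.078]
contact_force: [0.5, 0.4, 0.4]
opening: 0.0654
grip_force: 0.0
```

Run:
```python
from h import *
s=robot.observe();print(s['tool_pos'],s['contact_force'])
c=cam('wrist'); pink(c,.044); t=cam('top')
a=cv2.resize(c['pixels'][0:250],(620,300)); b=cv2.resize(t['pixels'][130:270,110:370],(620,300),interpolation=2)
cv2.imwrite('pics/f.png',np.vstack([a,b])[:,:,::-1])
```

```text
[ 0.38623803 -0.28135031  0.20492469] [0.52731281 0.36005107 0.3723647 ]
pink 259.1 108.1 [54.4 56.2] 2401.0 [ 0.4477 -0.2765  0.044 ]
```

View pics/f.png

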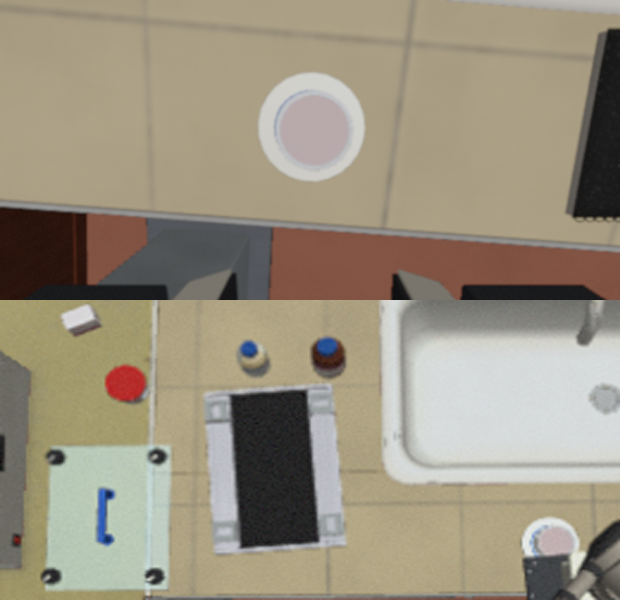

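```bash
python3 -c "
from cell import robot
print(robot.hand_in())"
```

```text
the job is handed in; nothing more can be done
None
```

I handed in the job at about 60 s: all four screws are turned to their stops, the plate lies flat on the worktop to the left of the shaker, and all three dishes are stacked on the pad within about 3 mm of its centre; the last picture shows the cup and bottles where they started.

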